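Clear a bench slicer and park its blade

TASK

The bench slicer has to be parked with its blade down, but a green-lidded tub stands on its bed under the raised blade and a red-capped spice jar stands on the worktop where the lever's wooden grip comes down. Take both out without tipping them over and stand them upright on the steel tray; only then bring the lever down under control, without slamming it, until the blade is fully home. Leave the other things on the worktop where they are.

Things in the scene. Friction and masses are not known exactly. Their poses are not given: they have to be found in the camera images.
- lever_tip (a point): Top of the free end of the lever's wooden grip (35 mm thick, 90 mm long, sloping up to its end). It moves in the blade's upright plane on an arc of 389 mm radius about the hinge pin; opened by q rad its direction from the hinge is q + 0.126 rad above level; with the blade home it is 137 mm above the worktop.
- tub_mid (a point): Centre (33 mm up) of the green-lidded tub on the slicer's bed: round, 67 mm high, about 60 mm across half-way up, lid 67 mm across from 61 mm up, 0.12 to 0.24 kg. Its middle is 8 to 18 mm to the tray's side of the blade's plane; blade and lever bar the way from above (blade 15 mm or more over the lid): come leaning 35 to 45 degrees from the tray's side, fingers closing along the lever.
- jar_mid (a point): Centre (53 mm up) of the red-capped spice jar on the worktop beside the end of the bed, under the path of the wooden grip: round, 107 mm high, body 44 mm across up to 86 mm, cap 40 mm, 0.08 to 0.16 kg. The raised grip hangs close over it, so it too is best reached leaning.
- tray_floor (a point): Centre of the floor of the fixed low steel tray, 8 mm above the worktop; x along its 250 mm side, y along its 150 mm side; its rim stands 16 mm above the worktop. Both things fit side by side along x, for example 80 mm either side of this point.
- white_tub: White-lidded tub, 67 mm across and high, at the back left left left left; origin at its underside. A bystander, to be left alone.
- green_jar: Spice jar with a black cap, 44 mm across, 107 mm high, at the back left left left left; origin at its underside. A bystander.
- bottle: Red squeeze bottle, 54 mm across, 197 mm high, at the back left left left left; origin at its underside. A bystander.
- tub: The same green-lidded tub; origin at the centre of its underside.
- jar: The same red-capped jar; origin at the centre of its underside.
- bed_end (a point): Point on the top edge of the bed's end below the lever's grip, in the blade's plane, 30 mm above the worktop. Its x axis runs level along the bed to the hinge, z up. The lever's hinge pin (level, square to the lever) lies 293 mm along x and 58 mm above this point. The bed reaches 88 mm to the tray's side (+y) of the blade's plane, 58 mm the other way; a 45 mm fence crosses it at x = 240 mm.
- slicer_lever: The slicer's long lever, 10 mm thick, with the blade hanging under it, running lengthwise above the bed. Its z axis leans from vertical by the opening angle: 0 = blade fully home on its stop; starts near 0.5 rad. Stiff hinge: it stays where left and needs 1 to 5 N at the grip to go down. Origin inside the bed at worktop level, 186 mm from the hinge. Slicer fixed; bed 325 x 145 mm, top 30 mm up.
Mind the look-alikes: they are no part of the job. Leave any blue look-alike of the tub alone.

How it is judged:
By the outcome, as a careful person would: the job done as asked, in the order asked, and still so for the second after the job is handed in, with the robot touching nothing.
It also fails if it takes over 72 s, if anything falls off the work surface, if the arm or the gripper's body presses on something with over 40 N, if the wrist force passes 120 N, or if a joint passes its speed limit or range.

ROBOT

A 6-joint arm with a two-finger parallel gripper is mounted at the origin on the work surface; the furniture and walls round the work are solid. World frame = base frame: x ahead of the robot, y to its left, z up, the work surface at z = 0. Lengths are in m, angles in rad, forces in N, time in s.
With the tool pointing down it reaches from about 0.2 to 0.875 m from the base axis. Payload 3.4 kg.
Tool frame: the origin (TCP) lies between the finger pads; the fingertips stand 25 mm ahead of it and the grasp point (between the pads) lies 6 mm ahead of it (r.nose_length is the z of the fingertips in the tool frame, in m); z points along the fingers, y is the line along which they close (so a half turn about z gives the same grasp; the last joint's range is limited). The gripper opens to 94 mm and grips with 3 to 60 N. Pads are 16 mm wide; open, the fingers measure 119 mm over their backs; the gripper's body (75 mm by 177 mm) begins 78 mm behind the grasp point.
Start: joints at [1.169, 0.276, 1.505, -0, 1.361, -0.121], TCP at [0.159, 0.553, 0.23] pointing down, gripper open.
Joint ranges: [-2.89, 2.89], [-0.75, 2.08], [0.22, 2.7], [-1.18, 4.32], [0.11, 2.71], [-2.7, 2.7]. Speed limits (rad/s): [2.57, 2.57, 3.14, 3.14, 3.14, 3.14].

INTERFACE

Orientations are given as a unit quaternion [w, x, y, z].
In Python, from plant import r, gripper_to, inverse_kinematics, vision, models, telemetry gives the robot as it stands. Calls block until the motion is done:
- r.move_to(position, orientation): joint-space move of the TCP to a pose.
- r.move_l(position, rot=None, vel=0.15, guard=None): straight line of the TCP; rot=None keeps the orientation; vel is the mean speed in m/s. With guard (N) it stops when the force on the tool has changed by that much, and returns True; else False.
- r.movej(angles): joint-space move.
- gripper_to(opening, f_grip=None): finger opening in m; f_grip is the grip in N (None keeps the last); returns when the fingers have stopped.
- r.hold(seconds).
- inverse_kinematics(position, orientation): joint angles nearest the present ones, or None.
- vision.snapshot(name): name is "scene" or "top" or "wrist"; returns the picture (420x560x3 uint8, red, green, blue); there is no depth.
- vision.get_calibration(name): a dict with "fx", "fy", "cx", "cy" (pixels), "D" ([k1, k2, p1, p2, k3] as OpenCV has them; the pictures are not rectified), "position" and "orientation" of the camera in the world. Camera axes: x right, y down, z forward; pixel columns grow to the right and rows downward; lengths in m; the calibration is good to about 2 mm. A picture is of the moment at which its call begins: read the wrist's pose just before it. get_calibration takes no time and is no camera call; for the wrist camera it gives the pose at the moment of the call.
A pose or a line that the arm cannot do raises r.PlanningError and nothing moves.
- r.sign_off(): hands the job in; it is judged then, once.
Trained networks look in the newest picture that a camera, given by its name, has taken for a name from the list of things; names that differ only in an ending like _2 or _b are one class to them, and where a whole thing is asked for, a point or a joint stands for the part that bears it (a point fixed in the world has none). Each returns a list of dicts, best first, with "score" (0 to 1); they miss things now and then, are a little off and sometimes report something else, mostly with a low value. They report only what shows in the picture. A call takes as long as a camera call. They do not tell look-alikes from the thing itself.
- models.boxes_of(thing, camera): "at" ([x, y, z] in m, in world coordinates, good to about 4 mm: the middle of the surface that is visible of it).
- models.regions_of(thing, camera): "pixels" (420x560 bool, what is visible of it).
- models.mark_of(thing, camera): "at" ([x, y, z] in m, in world coordinates, good to about 4 mm: a listed point, or the origin of a listed thing).
Readings, each from a call of its own:
- telemetry.current_t(): time.
- telemetry.current_joints(): joint angles.
- telemetry.current_dq(): joint speeds.
- telemetry.current_joint_efforts(): joint torques, N m.
- telemetry.current_ee_pos(): TCP position.
- telemetry.current_tool_rot(): TCP orientation.
- telemetry.current_wrist_force(): force on the tool from outside, world axes, zero at the start.
- telemetry.current_torque(): the same for the moment, N m.
- telemetry.current_opening(): finger opening in m.
- telemetry.current_finger_force(): force on a finger pad.
Only numpy, scipy, OpenCV 4.12 (cv2) and the standard library are available. Lean on these libraries where they do the work, as an engineer would, in place of code of your own. Each camera call takes 0.05 s, during which the arm holds its last target. There are 200 camera calls.

## Working session

There is one attempt and no reset: what is moved stays moved. The work goes in short steps, each a Python script; the robot and the scene stay as the last script left them, time stands still between calls to the robot, and variables do not carry over. Pictures are saved under pics/ and viewed, at most 10 in all, crops included, and the job is handed in when it is done.

```bash
ls; mkdir -p pics; python3 - <<'E'
from plant import r,vision,models,telemetry
import cv2,numpy as np
ims=[]
for c in ("scene","top"):
    im=vision.snapshot(c); cv2.imwrite(f"pics/{c}0.png",im[:,:,::-1])
    k=vision.get_calibration(c); print(c,np.round(k["position"],3),np.round(k["orientation"],3),k["fx"])
    for t in ["lever_tip","tub_mid","jar_mid","tray_floor","bed_end","slicer_lever","tub","jar","white_tub","green_jar","bottle"]:
        print(t,[(np.round(d["at"],3).tolist(),round(d["score"],2)) for d in models.mark_of(t,c)])
        if t=="slicer_lever": print([list(d.keys()) for d in models.mark_of(t,c)])
print(telemetry.current_t(),telemetry.current_tool_rot(), r.nose_length)
E
```

```text
pics
scene [ 0.752 -0.512  0.935] [-0.296  0.905  0.292 -0.09 ] 422.12240887494505
lever_tip [([0.577, -0.053, 0.301], 0.67), ([0.621, 0.255, -0.004], 0.59), ([0.548, -0.034, 0.031], 0.46)]
tub_mid [([0.173, -0.334, 0.032], 0.67), ([0.513, -0.025, 0.061], 0.6), ([0.522, 0.217, -0.002], 0.49)]
jar_mid [([0.606, -0.058, 0.052], 0.6)]
tray_floor [([0.421, -0.285, 0.014], 0.57), ([0.62, 0.155, -0.007], 0.34)]
bed_end [([0.553, -0.035, 0.029], 0.69)]
slicer_lever [([0.467, -0.006, 0.091], 0.85)]
[['at', 'score']]
tub [([0.509, -0.028, 0.027], 0.98), ([0.17, -0.333, 0.006], 0.88)]
jar [([0.605, -0.058, -0.002], 0.83)]
white_tub [([0.621, 0.255, -0.002], 0.82)]
green_jar [([0.62, 0.156, -0.008], 0.57)]
bottle [([0.52, 0.218, -0.004], 0.91)]
top [ 0.268 -0.037  1.66 ] [ 0.031 -0.702  0.711 -0.028] 534.7368524747158
lever_tip [([0.576, -0.052, 0.3], 0.93)]
tub_mid [([0.17, -0.336, 0.031], 0.95), ([0.509, -0.026, 0.063], 0.73)]
jar_mid [([0.604, -0.059, 0.053], 0.5)]
tray_floor [([0.419, -0.284, 0.007], 0.78)]
bed_end [([0.548, -0.034, 0.03], 0.8)]
slicer_lever [([0.466, -0.002, 0.091], 0.69)]
[['at', 'score']]
tub [([0.514, -0.022, 0.03], 0.82), ([0.172, -0.334, 0.003], 0.73)]
jar [([0.606, -0.054, 0.001], 0.59)]
white_tub [([0.617, 0.254, -0.002], 0.8), ([0.604, -0.058, 0.055], 0.63)]
green_jar [([0.621, 0.158, -0.003], 0.63)]
bottle [([0.516, 0.218, -0.001], 0.68)]
1.3 [3.12448867e-05 1.39958369e-01 9.90157386e-01 7.52338980e-05] 0.025
```

View pics/scene0.png

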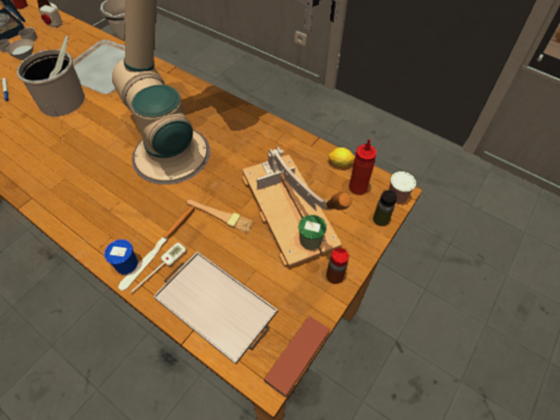

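View pics/top0.png

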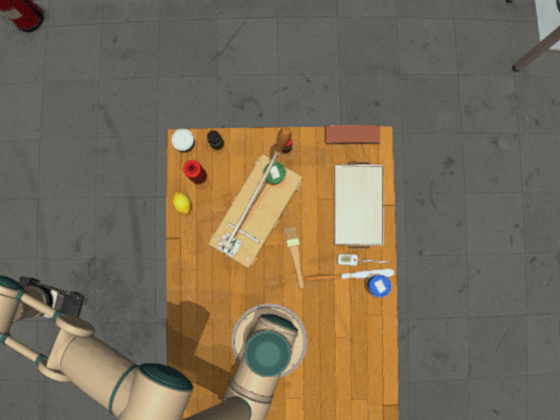

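The green-lidded tub is at top (275,172), on the bed under the blade. The blue look-alike is at top (379,286), at world (0.17,-0.33), off the bed, so I leave it. The red-capped jar is at top (287,146), beside the bed's end under the grip. The black-capped jar at (215,140) is a bystander. Next I'll get the lever direction and check the IK plan.

```bash
cat > h.py <<'E'
import numpy as np,cv2
from scipy.spatial.transform import Rotation as R
from plant import r,gripper_to,inverse_kinematics,vision,models,telemetry
def ray(cam,px,z):
    k=vision.get_calibration(cam);K=np.array([[k["fx"],0,k["cx"]],[0,k["fy"],k["cy"]],[0,0,1.]])
    p=cv2.undistortPoints(np.array(px,float).reshape(-1,1,2),K,np.array(k["D"]))[:,0]
    q=k["orientation"];d=R.from_quat([q[1],q[2],q[3],q[0]]).apply(np.c_[p,np.ones(len(p))])
    o=np.array(k["position"]);return o+d*((z-o[2])/d[:,2])[:,None]
YAW=np.deg2rad(-31.5)
def frame(yaw=None):
    yaw=YAW if yaw is None else yaw
    u=-np.array([np.cos(yaw),np.sin(yaw),0]);return u,np.cross([0,0,1],u)   # u to hinge, v to tray
def quat(lean,sgn=1,yaw=None):
    u,v=frame(yaw);a=-v*np.sin(lean)-np.array([0,0,np.cos(lean)]);y=sgn*u
    q=R.from_matrix(np.c_[np.cross(y,a),y,a]).as_quat();return np.r_[q[3],q[:3]],a
E
python3 - <<'E'
from h import *
c=ray("top",[(263,154),(302,178),(248,266),(209,243)],.03);print(c.round(3))
for a,b in((0,3),(1,2)): d=c[a]-c[b];print(np.degrees(np.arctan2(d[1],d[0])),np.linalg.norm(d))
u,v=frame()
be=np.array([.550,-.0345,.03])
J=np.array([.605,-.0575,.06]);T=np.array([.511,-.0255,.063])
for n,p in(("J",J),("T",T),("tip",np.array([.5765,-.0525,.3]))): print(n,(p-be)@u,(p-be)@v)
for s in(1,-1):
  for L in(35,40,45):
    q,a=quat(np.deg2rad(L),s)
    for n,p in(("J",J),("T",T),("Jp",np.array([.5,-.2845,.07])),("Tp",np.array([.34,-.2845,.045]))):
      for b in(0,.12):
        k=inverse_kinematics(p-a*(.006+b),q);print(s,L,n,b,None if k is None else np.round(k,2))
im=cv2.imread("pics/scene0.png")[140:300,225:425];cv2.imwrite("pics/crop0.png",cv2.resize(im,None,fx=3.5,fy=3.5,interpolation=2))
E
```

```text
[[ 0.577  0.01   0.03 ]
 [ 0.501 -0.109  0.03 ]
 [ 0.233  0.059  0.03 ]
 [ 0.304  0.178  0.03 ]]
-31.59951228155039 0.3202035388741687
-32.19198254425242 0.31598001875519743
J -0.058912676027941834 -0.009126697279233032
T 0.03795545349225317 0.012703682544735188
tip -0.03199993852027049 0.0015013109934010284
1 35 J 0 [-0.58  0.47  1.87  0.76  0.98  2.62]
1 35 J 0.12 [-0.7   0.34  1.77  0.65  1.22  2.7 ]
1 35 T 0 [-0.63  0.35  2.08  0.79  0.93  2.5 ]
1 35 T 0.12 [-0.79  0.21  1.96  0.64  1.21  2.6 ]
1 35 Jp 0 [-0.99  0.52  1.73  0.58  1.25  2.41]
1 35 Jp 0.12 [-1.09  0.45  1.56  0.52  1.49  2.47]
1 35 Tp 0 [-1.25  0.46  1.95  0.49  1.2   2.15]
1 35 Tp 0.12 [-1.34  0.37  1.76  0.42  1.48  2.21]
1 40 J 0 [-0.63  0.49  1.89  0.85  1.02  2.5 ]
1 40 J 0.12 [-0.77  0.37  1.8   0.72  1.25  2.59]
1 40 T 0 [-0.69  0.39  2.11  0.87  0.98  2.37]
1 40 T 0.12 [-0.86  0.25  1.99  0.7   1.25  2.48]
1 40 Jp 0 [-1.03  0.55  1.72  0.63  1.3   2.35]
1 40 Jp 0.12 [-1.13  0.49  1.55  0.57  1.54  2.41]
1 40 Tp 0 [-1.29  0.5   1.94  0.52  1.26  2.1 ]
1 40 Tp 0.12 [-1.38  0.43  1.74  0.45  1.53  2.16]
1 45 J
[... 885 characters left out ...]
-1 40 T 0 [-0.69  0.39  2.11  0.87  0.98 -0.77]
-1 40 T 0.12 [-0.86  0.25  1.99  0.7   1.25 -0.66]
-1 40 Jp 0 [-1.03  0.55  1.72  0.63  1.3  -0.79]
-1 40 Jp 0.12 [-1.13  0.49  1.55  0.57  1.54 -0.73]
-1 40 Tp 0 [-1.29  0.5   1.94  0.52  1.26 -1.04]
-1 40 Tp 0.12 [-1.38  0.43  1.74  0.45  1.53 -0.98]
-1 45 J 0 [-0.67  0.52  1.91  0.93  1.07 -0.74]
-1 45 J 0.12 [-0.82  0.41  1.82  0.79  1.28 -0.66]
-1 45 T 0 [-0.74  0.43  2.13  0.94  1.03 -0.89]
-1 45 T 0.12 [-0.92  0.3   2.01  0.76  1.28 -0.77]
-1 45 Jp 0 [-1.06  0.59  1.72  0.68  1.35 -0.85]
-1 45 Jp 0.12 [-1.17  0.54  1.55  0.61  1.58 -0.79]
-1 45 Tp 0 [-1.32  0.55  1.92  0.55  1.32 -1.09]
-1 45 Tp 0.12 [-1.42  0.49  1.72  0.47  1.58 -1.03]
```

View pics/crop0.png

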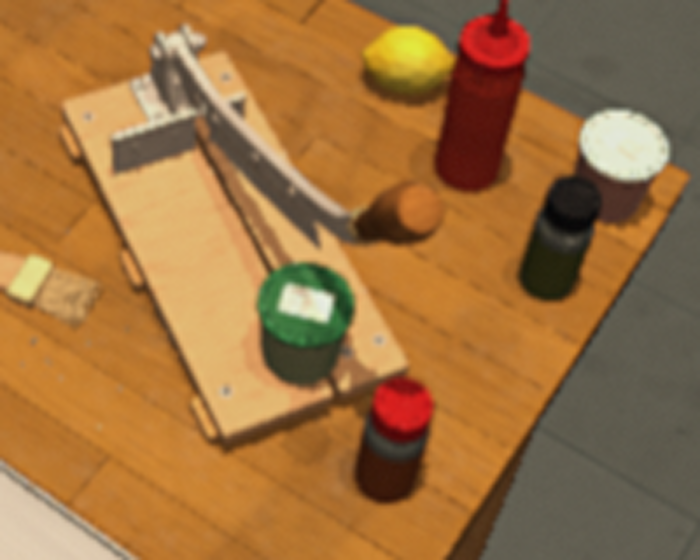

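The crop shows the green-lidded tub at (305,320) under the raised blade and the red-capped jar at (395,440) at the bed's end. Both match the marks. I'll go over high and look from close by.

```bash
sed -i 's/-31.5/-31.8/' h.py; python3 - <<'E'
from h import *
q,a=quat(np.deg2rad(40),-1)
p=np.array(telemetry.current_ee_pos());p[2]=.47
r.move_l(p,vel=.3)
r.move_to(np.array([.40,-.28,.40]),q)
J=np.array([.605,-.0575,.06])
gripper_to(.074,15)
r.move_to(J-a*.19,q)
im=vision.snapshot("wrist");cv2.imwrite("pics/w0.png",im[:,:,::-1])
for t in["jar_mid","tub_mid","jar","tub","bed_end","lever_tip"]:
    print(t,[(np.round(d["at"],3).tolist(),round(d["score"],2)) for d in models.mark_of(t,"wrist")])
print(telemetry.current_t())
E
```

```text
jar_mid [([0.606, -0.062, 0.055], 0.84)]
tub_mid [([0.506, -0.027, 0.064], 0.97)]
jar [([0.603, -0.06, 0.001], 0.55)]
tub [([0.512, -0.024, 0.031], 0.66)]
bed_end [([0.548, -0.035, 0.031], 0.6)]
lever_tip []
7.2083
```

View pics/w0.png

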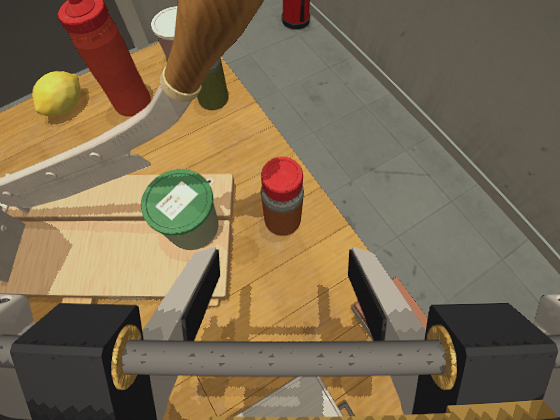

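The wrist picture shows the jar (282,195) midway between the open fingers. The tub (180,205) stands on the bed clear of them. The marks agree to within about 4 mm, so I take the jar.

```bash
cat >> h.py <<'E'
def take(P,opening,q,a,grip,lift,out):
    u,v=frame()
    gripper_to(opening)
    g=P-a*.006
    r.move_to(g-a*.12,q)
    hit=r.move_l(g,vel=.12,guard=8)
    print("hit",hit,np.round(np.array(telemetry.current_ee_pos())-g,4))
    gripper_to(0.0,grip);print("open",telemetry.current_opening(),telemetry.current_finger_force())
    r.move_l(g+[0,0,lift],vel=.05)
    p=g+[0,0,lift]+v*out;r.move_l(p,vel=.15)
    print("open",telemetry.current_opening(),telemetry.current_t());return p
def place(p,xy,zg,q,a):
    p=p.copy();p[2]=max(p[2],.17);r.move_l(p,vel=.25)
    g=np.array([*xy,zg+.008])-a*.006
    h=g.copy();h[2]=.17 if g[2]<.15 else g[2]+.03
    r.move_l(h,vel=.25)
    r.move_l(g+[0,0,.01],vel=.15)
    print("land",r.move_l(g-[0,0,.004],vel=.025,guard=3),np.round(telemetry.current_ee_pos()[2]-g[2],4))
E
python3 - <<'E'
from h import *
q,a=quat(np.deg2rad(40),-1)
p=take(np.array([.605,-.059,.06]),.074,q,a,15,.02,.10)
place(p,(.50,-.2845),.06,q,a)
gripper_to(.074);r.move_l(np.array(telemetry.current_ee_pos())-a*.11,vel=.25)
im=vision.snapshot("scene");cv2.imwrite("pics/s1.png",cv2.resize(im[120:400,120:460,::-1],None,fx=2,fy=2))
for t in["jar_mid","tub_mid"]:
    print(t,[(np.round(d["at"],3).tolist(),round(d["score"],2)) for d in models.mark_of(t,"scene")])
print(telemetry.current_t())
E
```

```text
hit False [ 0.0003 -0.0006  0.0005]
open 0.04332354152318139 14.988091585692018
open 0.04354359987132821 10.8833
land True -0.0003
jar_mid [([0.502, -0.286, 0.063], 0.57)]
tub_mid [([0.51, -0.025, 0.063], 0.93), ([0.172, -0.336, 0.032], 0.58)]
14.725
```

View pics/s1.png

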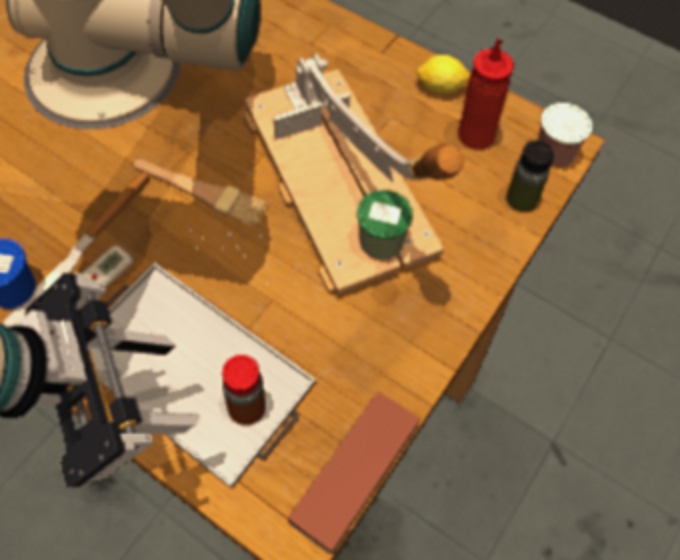

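The jar stands upright on the tray at crop (243,390), and the tub is undisturbed at (383,220). The tub is next.

```bash
python3 - <<'E'
from h import *
q,a=quat(np.deg2rad(40),-1)
p=np.array(telemetry.current_ee_pos());p[2]=.32;r.move_l(p,vel=.3)
p=take(np.array([.510,-.0255,.064]),.086,q,a,18,.005,.10)
place(p,(.35,-.2845),.034,q,a)
gripper_to(.086);r.move_l(np.array(telemetry.current_ee_pos())-a*.11,vel=.25)
p=np.array(telemetry.current_ee_pos());p[2]=.40;r.move_l(p,vel=.3);gripper_to(0.,10)
im=vision.snapshot("scene");cv2.imwrite("pics/s2.png",cv2.resize(im[120:400,120:460,::-1],None,fx=2,fy=2))
vision.snapshot("top")
for c in("scene","top"):
  for t in["jar","tub","lever_tip","bed_end","slicer_lever"]:
    print(t,[(np.round(d["at"],3).tolist(),round(d["score"],2)) for d in models.mark_of(t,c)])
print(telemetry.current_t())
E
```

```text
hit False [ 0.0003 -0.0005  0.0004]
open 0.06118552886529704 17.83658122205452
open 0.061315481123749134 19.725
land True -0.0002
jar [([0.496, -0.284, 0.005], 0.75), ([0.619, 0.255, -0.001], 0.58), ([0.572, -0.051, 0.306], 0.53)]
tub [([0.347, -0.285, 0.005], 0.97), ([0.171, -0.334, 0.005], 0.77)]
lever_tip [([0.574, -0.051, 0.301], 0.94)]
bed_end [([0.552, -0.034, 0.03], 0.72), ([0.619, 0.256, -0.001], 0.41), ([0.501, -0.284, 0.004], 0.23)]
slicer_lever [([0.466, -0.001, 0.093], 0.87)]
jar [([0.499, -0.282, 0.01], 0.68)]
tub [([0.169, -0.331, -0.0], 0.84), ([0.352, -0.281, 0.008], 0.6), ([0.501, -0.284, 0.062], 0.59)]
lever_tip [([0.58, -0.051, 0.302], 0.67)]
bed_end [([0.547, -0.032, 0.032], 0.9)]
slicer_lever [([0.546, -0.037, 0.031], 0.54)]
26.7333
```

View pics/s2.png

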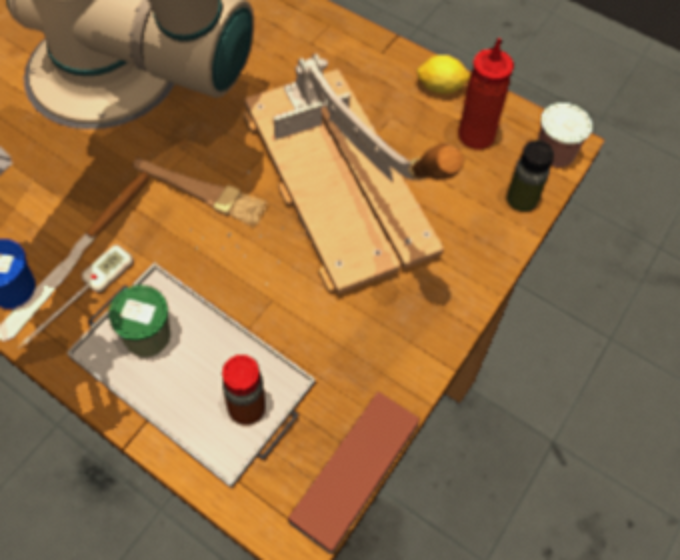

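Both items stand upright on the tray at crop (140,320) and (243,390), and the bed is clear. Now the lever: touch the grip from above under guard, then follow the arc down slowly.

```bash
python3 - <<'E'
from h import *
q,a=quat(0.,-1);u,v=frame()
H=np.array([.5495,-.034,.03])+.293*u+[0,0,.058]
f=lambda rho,ph:H-u*rho*np.cos(ph)+[0,0,rho*np.sin(ph)+.025]
p=f(.357,.576);r.move_to(p+[0,0,.09],q)
r.move_l(p+[0,0,.03],vel=.15)
print("touch",r.move_l(p-[0,0,.025],vel=.03,guard=1.5))
c=np.array(telemetry.current_ee_pos())-H-[0,0,.025]
h=-c@u;rho=np.hypot(h,c[2]);ph=np.arctan2(c[2],h);print("rho,ph",rho,ph,c@v,telemetry.current_t())
for k in range(1,7):
    s=r.move_l(f(rho,ph-.06*k),vel=.05,guard=12)
    print(k,s,np.round(telemetry.current_wrist_force(),1),np.round(telemetry.current_ee_pos(),3))
    if s:break
vision.snapshot("top")
print(models.mark_of("lever_tip","top"),telemetry.current_t())
E
```

```text
touch False
rho,ph 0.3440799579604231 0.5151027128406613 -2.252136501078805e-05 30.7167
1 False [ 1.   0.1 -0.3] [ 0.563 -0.043  0.264]
2 False [-0.1 -0.3  0.5] [ 0.57  -0.047  0.245]
3 False [-0.   1.  -0.4] [ 0.577 -0.051  0.226]
4 False [ 0.7 -0.1 -0.6] [ 0.582 -0.054  0.206]
5 False [-0.1 -0.1  0. ] [ 0.586 -0.057  0.186]
6 False [ 0.1  0.5 -1. ] [ 0.589 -0.059  0.166]
[] 34.2083
```

```bash
python3 - <<'E'
from h import *
im=vision.snapshot("scene");cv2.imwrite("pics/s3.png",cv2.resize(im[100:300,200:450,::-1],None,fx=3,fy=3))
for t in["lever_tip","bed_end","slicer_lever"]: print(t,[(np.round(d["at"],3).tolist(),round(d["score"],2)) for d in models.mark_of(t,"scene")])
E
```

```text
lever_tip [([0.625, -0.081, 0.163], 0.88)]
bed_end [([0.552, -0.033, 0.034], 0.79)]
slicer_lever [([0.456, 0.001, 0.012], 0.71)]
```

View pics/s3.png

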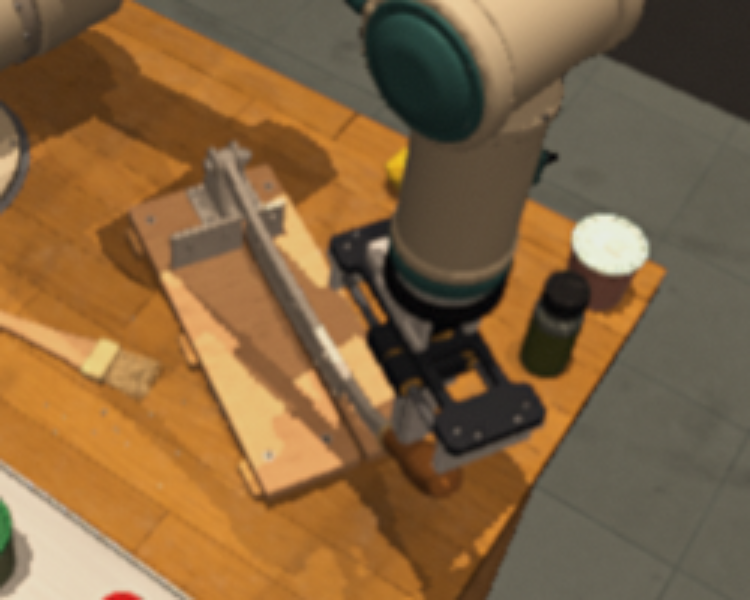

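The lever is following the fingertips. It is nearly down, with the tip at z≈0.163 (crop (435,480)), and the hinge force is small. I'll carry on to the stop.

```bash
python3 - <<'E'
from h import *
u,v=frame()
H=np.array([.5495,-.034,.03])+.293*u+[0,0,.058]
f=lambda rho,ph:H-u*rho*np.cos(ph)+[0,0,rho*np.sin(ph)+.025]
for k in range(1,13):
    s=r.move_l(f(.344,.155-.015*k),vel=.025,guard=12)
    F=np.array(telemetry.current_wrist_force());e=telemetry.current_ee_pos()
    print(k,s,np.round(F,1),np.round(e,4))
    if s or F[2]>15:break
r.hold(.3);print(np.round(telemetry.current_wrist_force(),1))
for c in("scene","top"):
  vision.snapshot(c)
  print([(np.round(d["at"],3).tolist(),round(d["score"],2)) for d in models.mark_of("lever_tip",c)])
print(telemetry.current_t())
E
```

```text
1 False [ 0.9 -0.4  0.2] [ 0.5898 -0.0591  0.1607]
2 False [ 0.   1.  -0.1] [ 0.5906 -0.0595  0.1556]
3 False [ 0.8 -0.6  0.1] [ 0.5911 -0.0598  0.1505]
4 False [-1.  -0.6  0.1] [ 0.5915 -0.0601  0.1454]
5 False [ 0.6 -0.2 -0.4] [ 0.5919 -0.0603  0.1403]
6 True [-1.2 -0.6  5.4] [ 0.5922 -0.0605  0.138 ]
[-0.9  1.2  5.6]
[([0.627, -0.084, 0.137], 0.59), ([0.62, 0.257, -0.003], 0.38)]
[]
36.9333
```

The lever met the stop, with the tip at 0.137, which is the home height. I'll give it one firm press, retreat and check.

```bash
python3 - <<'E'
from h import *
e=np.array(telemetry.current_ee_pos())
print(r.move_l(e-[0,0,.006],vel=.02,guard=12),np.round(telemetry.current_wrist_force(),1),telemetry.current_ee_pos()[2]);
r.hold(.2);r.move_l(e+[0,0,.15],vel=.15)
r.move_to(np.array([.40,-.05,.42]),telemetry.current_tool_rot())
im=vision.snapshot("scene");cv2.imwrite("pics/s4.png",cv2.resize(im[120:400,120:460,::-1],None,fx=2,fy=2))
vision.snapshot("top")
for c in("scene","top"):
  for t in["lever_tip","jar","tub","slicer_lever"]:print(t,[(np.round(d["at"],3).tolist(),round(d["score"],2)) for d in models.mark_of(t,c)])
print(telemetry.current_t())
E
```

```text
True [-0.5  0.7  5.5] 0.13794576767087224
lever_tip [([0.629, -0.081, 0.137], 0.87)]
jar [([0.498, -0.284, 0.008], 0.81)]
tub [([0.349, -0.285, 0.007], 0.96), ([0.168, -0.337, 0.005], 0.69)]
slicer_lever [([0.45, 0.005, -0.002], 0.78)]
lever_tip [([0.633, -0.084, 0.137], 0.85)]
jar [([0.497, -0.279, 0.01], 0.72)]
tub [([0.174, -0.332, -0.0], 0.89), ([0.353, -0.283, 0.009], 0.75)]
slicer_lever [([0.45, 0.012, 0.0], 0.91)]
39.925
```

View pics/s4.png

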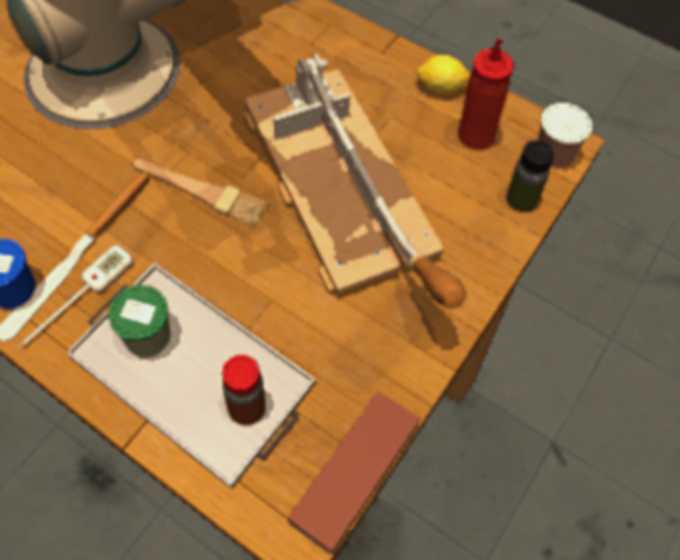

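The lever is down on its bed, with the tip at z 0.137 in both cameras and the origin at worktop level. The tub (140,320) and jar (243,390) are upright on the tray, the bystanders haven't moved, and the arm is clear.

```bash
python3 -c "
from plant import r
print(r.sign_off())"
```

```text
the job is handed in; nothing more can be done
None
```

The job is handed in: the green-lidded tub and red-capped jar stand upright on the tray, and the lever was then brought down slowly until the blade met its stop, using about 40 s of the 72 s.

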